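Find the uncaught kit case and snap it shut

TASK

One of the three upright kit cases in the rack has a catch that has not caught. Working from the robot's left to its right, pull each white tab a good centimetre towards the robot and let it go again, without swinging any lid wide open; then take the case that came loose across its thickness, lid and back together, and squeeze until its lid snaps shut and stays home. Leave the phone, screwdriver and solder spool where they lie.

Things in the scene. Friction and masses are not known exactly. Their poses are not given: they have to be found in the camera images.
- rack: Aluminium rack (tray 110 x 520 x 12 mm) fixed to the bench, with three equal upright cases 170 mm apart along its y, lids towards the robot. Origin: centre of its underside; x points away from the robot, y to its left, z up. A case is 120 mm wide (y), 42 mm thick (x -21 to +21 mm: lid 16 mm in front, black shell 26 mm behind); top edge 122 mm above the bench.
- case_left: Black fixed back shell of the case on the robot's left (rack y +170 mm), 120 mm wide, 110 mm tall; its back face is the far side of the case. Origin: centre of the case's underside (middle of the closed 42 mm thickness), axes as the rack. A finger on this back and one on the lid squeeze the case; about 15 N at the top of the lid, held half a second, snaps it.
- top_left (a point): Middle of that case's 42 mm thickness and 120 mm width, level with its top edge (110 mm above its underside); axes as the rack. A small black catch housing, 24 mm wide (y) and 19 mm tall, stands on the shell from here to 20 mm behind.
- tab_left (a point): Centre of the top face of the white pull tab on the light grey lid; moves with the lid. Tab: 30 mm wide (y), 8 mm thick (x), 28 mm tall above the lid's top edge, 13 mm in front of the case's middle when shut. Tugged, a caught lid gives springily: about 4 N to start, 10 N after 10 mm, hard stop after 12 mm; an uncaught lid follows freely with about 5 N at 10 mm.
- lid_left (a joint): Angle (rad) of the light grey lid on the robot's left (rack y +170 mm). Hinge: bottom edge, 4 mm above the case's underside; grows as the top swings to the robot (limit 1.2). A caught lid rests near 0.015; an uncaught one floats on a light spring (1.2 N m/rad) near 0.063, only 5 mm prouder at the top. Pressed to 0.01 or less for half a second it snaps and stays under 0.03.
- case_middle: Black fixed back shell of the case in the middle, 120 mm wide, 110 mm tall; its back face is the far side of the case. Origin: centre of the case's underside (middle of the closed 42 mm thickness), axes as the rack. A finger on this back and one on the lid squeeze the case; about 15 N at the top of the lid, held half a second, snaps it.
- top_middle (a point): Middle of that case's 42 mm thickness and 120 mm width, level with its top edge (110 mm above its underside); axes as the rack. A small black catch housing, 24 mm wide (y) and 19 mm tall, stands on the shell from here to 20 mm behind.
- tab_middle (a point): Centre of the top face of the white pull tab on the blue lid; moves with the lid. Tab: 30 mm wide (y), 8 mm thick (x), 28 mm tall above the lid's top edge, 13 mm in front of the case's middle when shut. Tugged, a caught lid gives springily: about 4 N to start, 10 N after 10 mm, hard stop after 12 mm; an uncaught lid follows freely with about 5 N at 10 mm.
- lid_middle (a joint): Angle (rad) of the blue lid in the middle. Hinge: bottom edge, 4 mm above the case's underside; grows as the top swings to the robot (limit 1.2). A caught lid rests near 0.015; an uncaught one floats on a light spring (1.2 N m/rad) near 0.063, only 5 mm prouder at the top. Pressed to 0.01 or less for half a second it snaps and stays under 0.03.
- case_right: Black fixed back shell of the case on the robot's right (rack y -170 mm), 120 mm wide, 110 mm tall; its back face is the far side of the case. Origin: centre of the case's underside (middle of the closed 42 mm thickness), axes as the rack. A finger on this back and one on the lid squeeze the case; about 15 N at the top of the lid, held half a second, snaps it.
- top_right (a point): Middle of that case's 42 mm thickness and 120 mm width, level with its top edge (110 mm above its underside); axes as the rack. A small black catch housing, 24 mm wide (y) and 19 mm tall, stands on the shell from here to 20 mm behind.
- tab_right (a point): Centre of the top face of the white pull tab on the orange lid; moves with the lid. Tab: 30 mm wide (y), 8 mm thick (x), 28 mm tall above the lid's top edge, 13 mm in front of the case's middle when shut. Tugged, a caught lid gives springily: about 4 N to start, 10 N after 10 mm, hard stop after 12 mm; an uncaught lid follows freely with about 5 N at 10 mm.
- lid_right (a joint): Angle (rad) of the orange lid on the robot's right (rack y -170 mm). Hinge: bottom edge, 4 mm above the case's underside; grows as the top swings to the robot (limit 1.2). A caught lid rests near 0.015; an uncaught one floats on a light spring (1.2 N m/rad) near 0.063, only 5 mm prouder at the top. Pressed to 0.01 or less for half a second it snaps and stays under 0.03.
- phone: Bystander: silver phone lying flat, 146 x 71 x 8 mm; origin centre of its underside.
- driver: Bystander: screwdriver with orange handle lying on the bench, 150 mm long along its x, the handle to -x.
- spool: Bystander: white solder spool standing flat, 54 mm across, 30 mm tall; origin centre of its underside.

How it is judged:
By the outcome, as a careful person would: the job done as asked, in the order asked, and still so for the second after the job is handed in, with the robot touching nothing.
It also fails if it takes over 67 s, if anything falls off the work surface, if the arm or the gripper's body presses on something with over 40 N, if the wrist force passes 120 N, or if a joint passes its speed limit or range.

ROBOT

A 6-joint arm with a two-finger parallel gripper is mounted at the origin on the work surface. World frame = base frame: x ahead of the robot, y to its left, z up, the work surface at z = 0. Lengths are in m, angles in rad, forces in N, time in s.
With the tool pointing down it reaches from about 0.375 to 0.9 m from the base axis. Payload 3.1 kg.
Tool frame: the origin (TCP) lies at the centre of the arm's flange, where the gripper is bolted on; the fingertips stand robot.tip_extent ahead of it and the grasp point (between the pads) lies 164 mm ahead of it (robot.tip_extent is the distance from the TCP to the fingertips, in m); z points along the fingers, y is the line along which they close (so a half turn about z gives the same grasp; the last joint's range is limited). The gripper opens to 87 mm and grips with 3 to 60 N. Pads are 19 mm wide; open, the fingers measure 117 mm over their backs; the gripper's body (75 mm by 190 mm) begins 51 mm behind the grasp point.
Start: joints at [1.048, 0.527, 1.433, -0, 1.181, -0.178], TCP at [0.211, 0.588, 0.405] pointing down, gripper open.
Joint ranges: [-3.08, 3.08], [-0.75, 2.2], [0.22, 2.44], [-1.43, 4.57], [0, 2.65], [-2.85, 2.85]. Speed limits (rad/s): [2.79, 2.79, 3.14, 3.14, 3.14, 3.14].

INTERFACE

Orientations are given as a unit quaternion [x, y, z, w].
In Python, from rig import get_obs, camera, hand_in, cut_out, robot gives the robot as it stands.
- The arm moves only by the tool step_arm, never from a script. Its argument "rows" is a list of rows, each a list of 6 numbers: the shift along the world's x, y, z in m, then the turn, a rotation vector about the world's x, y, z in degrees. A call has 1 to 12 rows; each row shifts and turns the commanded pose from where the row before left it; what a row does not reach is not made up. A row lasts 1/8 s, in which the tool goes at most 62.5 mm and 10.7 degrees, less where a joint would pass 70% of its speed; a pose out of reach is approached as far as the arm can. A call is refused whole if a number of a shift passes 0.0625 or a number of a turn 10.7, either way. A call with a gripper value outside its range is refused whole. "jaw" is the finger opening in m, from 0 to 0.087, set as the call begins (left out, the last holds). The fingers move at their own pace and stop on an object; "squeeze" is the grip in N (left out, the last holds). Time passes only in rows, so rows that do not move let the fingers close. It gives the time, the measured TCP pose, the force, the opening and the grip force at its end, in the units of the state.
- get_obs(): the state, without advancing time (a new reading comes with each control period).
- camera(name): name is "scene" or "top" or "wrist"; returns a dict with "pixels" (420x560x3 uint8, blue, green, red), "depth" (420x560 float32, m along the optical axis (not along the pixel's ray), 0 where there is no reading), "fov_y" (degrees; the focal length in pixels is half the picture's height over the tangent of half this angle, whatever the lens; pixels are square), "cx", "cy" (the principal point, pixels), "extrinsics" (4x4, takes a point from camera to world coordinates); the wrist camera has in their place "mount" (4x4, takes a point from camera to tool coordinates, whose origin is the TCP and whose axes are the flange's). Camera axes: x right, y up, looking along -z (the intrinsics and any distortion apply to the point x, -y, -z); pixel columns grow to the right and rows downward; lengths in m; the calibration is good to about 2 mm. A picture is of the moment at which its call begins: read the wrist's pose just before it.
- hand_in(): hands the job in; it is judged then, once.
Trained networks look in the newest picture that a camera, given by its name, has taken for a name from the list of things; names that differ only in an ending like _2 or _b are one class to them, and where a whole thing is asked for, a point or a joint stands for the part that bears it (a point fixed in the world has none). Each returns a list of dicts, best first, with "confidence" (0 to 1); they miss things now and then, are a little off and sometimes report something else, mostly with a low value. They report only what shows in the picture. A call takes as long as a camera call.
- cut_out(label, camera): "region" (420x560 bool, what is visible of it) and "extent" ([centre column, centre row, width, height] in pixels, round what is visible of it).
The state is a dict: "time": time; "q": joint angles; "joint_velocities": joint speeds; "joint_torque": joint torques, N m; "position": TCP position; "tool_rot": TCP orientation; "ft_force": force on the tool from outside, world axes, zero at the start; "moment": the same for the moment, N m; "grip_width": finger opening in m; "grip_force": force on a finger pad.
Only numpy, scipy, OpenCV 4.12 (cv2) and the standard library are available. Lean on these libraries where they do the work, as an engineer would, in place of code of your own. Each camera call takes 0.05 s, during which the arm holds its last target. There are 200 camera calls.

## Working session

There is one attempt and no reset: what is moved stays moved. The work goes in short steps, Python scripts to look and compute and a tool call to move; the robot and the scene stay as the last step left them, time stands still between calls to the robot, and variables do not carry over. Pictures are saved under pics/ and viewed, at most 10 in all, crops included, and the job is handed in when it is done.

Besides the shell and the picture viewer there is one more tool, called after "Call:" as name(argument=value, ...) on one line, values as JSON. step_arm: Moves the arm, as the interface text tells. Its arguments: {"type":"object","properties":{"rows":{"type":"array"},"jaw":{"type":"number"},"squeeze":{"type":"number"}},"required":["rows"]}

```bash
mkdir -p pics; ls; cat > h.py <<'E'
import numpy as np, cv2
from rig import get_obs, camera, hand_in, cut_out, robot
from scipy.spatial.transform import Rotation as R
def T_of(c, o):
    if 'extrinsics' in c: return np.array(c['extrinsics'])
    T=np.eye(4); T[:3,:3]=R.from_quat(o['tool_rot']).as_matrix(); T[:3,3]=o['position']
    return T@np.array(c['mount'])
def cloud(c, o):
    d=c['depth']; f=210/np.tan(np.radians(c['fov_y'])/2)
    v,u=np.mgrid[:420,:560]
    P=np.stack([(u-c['cx'])/f*d,-(v-c['cy'])/f*d,-d,np.ones_like(d)],-1)
    return (P@T_of(c,o).T)[...,:3]
def snap(name):
    o=get_obs(); c=camera(name); return o,c,cloud(c,o)
E
python3 - <<'E'
from h import *
print(get_obs(), robot, getattr(robot,'tip_extent',None))
ims=[]
for n in ('scene','top'):
    o,c,P=snap(n); ims.append(c['pixels']); print(n,[k for k in c], c['fov_y'])
    for l in ('tab_left','tab_middle','tab_right','lid_left','lid_middle','lid_right','case_left','case_middle','case_right','rack','phone','driver','spool'):
        for r in cut_out(l,n)[:2]:
            m=r['region']&(c['depth']>0); q=P[m]
            print(l,round(r['confidence'],2),np.round(r['extent']),np.round(np.median(q,0),3),np.round(np.percentile(q,2,0),3),np.round(np.percentile(q,98,0),3)) if m.sum() else print(l,'empty')
cv2.imwrite('pics/a.png',ims[0]);cv2.imwrite('pics/b.png',ims[1])
E
```

```text
pics
{'time': 0.0, 'q': array([ 1.04750756e+00,  5.28449510e-01,  1.43390899e+00, -2.68999098e-05,
        1.18141412e+00, -1.78496614e-01]), 'joint_velocities': array([-0.00071589,  0.00083132, -0.00124315,  0.00096886, -0.00089918,
        0.00170074]), 'joint_torque': array([-1.69538256e-03, -4.40046501e+01, -1.76589614e+01,  6.31876267e-02,
        5.82797604e-02, -1.48864947e-04]), 'position': array([0.2110453 , 0.58791616, 0.40377933]), 'tool_rot': array([ 1.71538253e-01,  9.85176857e-01, -1.02784339e-03, -3.62987657e-04]), 'ft_force': array([-0.13128922,  0.04267724,  0.67670688]), 'moment': array([-0.04963395, -0.00459147,  0.03233017]), 'grip_force': 0.0, 'grip_width': 0.08687770287743111} <Robot object at 0x7fa004963e00> 0.1822
scene ['pixels', 'depth', 'fov_y', 'cx', 'cy', 'extrinsics'] 56.16112013521637
tab_left 0.52 [304. 187.  16.  25.] [0.558 0.201 0.121] [0.51  0.157 0.049] [0.565 0.33  0.149]
tab_middle 0.73 [281. 216.  20.  32.] [0.562 0.027 0.119] [ 0.551 -0.013  0.08 ] [0.577 0.101 0.148]
tab_right 0.53 [342. 273.  20.  22.] [ 0.772 -0.032  0.028] [ 0.747 -0.
[... 2010 characters left out ...]
 0.126]
case_middle 0.88 [262. 209.  48.  15.] [0.581 0.036 0.12 ] [ 0.57  -0.009  0.075] [0.599 0.103 0.126]
case_right 0.81 [329. 208.  52.  14.] [ 0.59 -0.11  0.12] [ 0.578 -0.178  0.038] [ 0.606 -0.061  0.136]
rack 0.85 [260. 217. 198.  50.] [0.567 0.048 0.015] [ 0.519 -0.205  0.002] [0.637 0.302 0.14 ]
phone 0.91 [376. 309.  30.  57.] [ 0.342 -0.266  0.007] [ 0.274 -0.304  0.001] [ 0.412 -0.229  0.012]
driver 0.43 [261. 209.  51.  15.] [0.581 0.054 0.12 ] [ 0.57  -0.008  0.071] [0.599 0.106 0.126]
driver 0.32 [196. 214.  50.  19.] [0.576 0.197 0.12 ] [0.565 0.159 0.029] [0.59  0.273 0.125]
spool 0.66 [287. 147.  19.  17.] [ 0.768 -0.021  0.029] [ 0.747 -0.043  0.002] [0.794 0.001 0.035]
```

View pictures.

View pics/a.png

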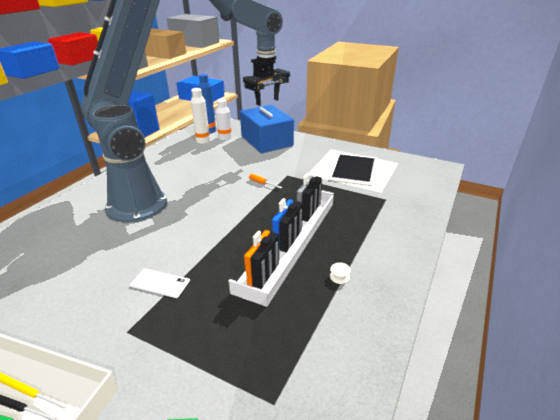

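View pics/b.png

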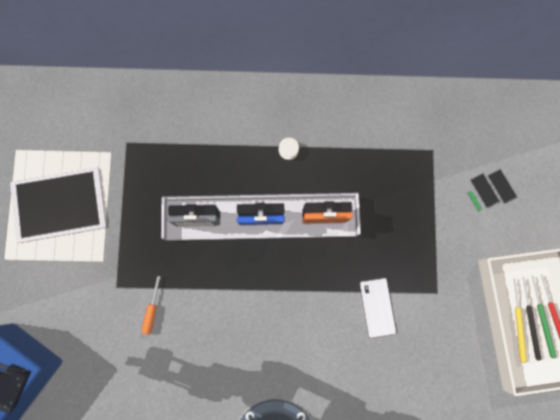

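```bash
python3 - <<'E'
from h import *
for n in ('top','scene'):
    o,c,P=snap(n); px=c['pixels'].astype(int)
    z=P[...,2]; ok=(c['depth']>0)&(P[...,0]>.5)&(P[...,0]<.65)&(P[...,1]>-.25)&(P[...,1]<.32)
    white=(px.min(-1)>170)&(px.max(-1)-px.min(-1)<30)
    tabs=ok&(z>.140)&(z<.16)
    k,lab,st,ce=cv2.connectedComponentsWithStats(tabs.astype(np.uint8))
    for i in range(1,k):
        if st[i,4]>8:
            q=P[lab==i]; print(n,'tab',st[i],np.round(q.mean(0),4),np.round(np.ptp(q,axis=0),3))
    for lo,hi in ((-.19,-.06),(-.02,.11),(.15,.28)):
        m=ok&(z>.116)&(z<.127)&(P[...,1]>lo)&(P[...,1]<hi); q=P[m]
        for s in (5,50,95): pass
        a=np.polyfit(q[:,1],q[:,0],1); res=q[:,0]-np.polyval(a,q[:,1])
        print(n,'topface',m.sum(),np.round(q[:,1].min(),4),np.round(q[:,1].max(),4),'z',np.round(np.median(q[:,2]),4),'x back/front at mid', np.round(np.polyval(a,q[:,1].mean())+np.percentile(res,[2,98]),4),np.round(a,3))
E
```

```text
top tab [325 201   3   8  15] [ 0.5938 -0.1124  0.142 ] [0.017 0.005 0.005]
top tab [328 201   6   5  12] [ 0.5988 -0.1249  0.1428] [0.01  0.012 0.005]
top tab [256 202   9   9  38] [0.5877 0.0477 0.1419] [0.02  0.02  0.005]
top tab [186 204  10   8  34] [0.5805 0.218  0.1417] [0.018 0.022 0.007]
top tab [324 213  13   4  42] [ 0.5692 -0.1212  0.1475] [0.008 0.03  0.011]
top tab [184 216  13   4  46] [0.5543 0.217  0.1474] [0.008 0.029 0.013]
top tab [254 217  13   4  47] [0.5553 0.0478 0.1473] [0.009 0.029 0.014]
top topface 618 -0.1812 -0.0627 z 0.1206 x back/front at mid [0.5627 0.6037] [-0.043  0.578]
top topface 634 -0.0112 0.1091 z 0.1202 x back/front at mid [0.5503 0.5969] [-0.045  0.576]
top topface 637 0.1576 0.2774 z 0.1205 x back/front at mid [0.5484 0.5895] [-0.034  0.576]
scene tab [304 173   5   8  24] [0.5561 0.2151 0.1458] [0.01  0.031 0.011]
scene tab [310 177   8   5  15] [0.5813 0.2177 0.1413] [0.017 0.027 0.003]
scene tab [279 199   7   8  32] [0.5569 0.0449 0.1456] [0.01  0.031 0.009]
scene tab [289 204   8   5  21] [0.5883 0.0476 0.1412] [0.019 0.021 0.003]
scene tab [253 231   8  10  39] [ 0.5707 -0.1251  0.1471] [0.01  0.033 0.01 ]
scene tab [260 237  11   7  35] [ 0.5945 -0.1224  0.141 ] [0.02  0.024 0.002]
scene topface 402 -0.1823 -0.0612 z 0.1209 x back/front at mid [0.5644 0.6058] [-0.018  0.585]
scene topface 287 -0.0124 0.1054 z 0.1205 x back/front at mid [0.5519 0.598 ] [-0.012  0.578]
scene topface 200 0.1555 0.2774 z 0.1207 x back/front at mid [0.5499 0.5911] [-0.012  0.575]
```

The scene shows the rack at about (280, 240), with the grey, blue and orange lids in a row. In the top view the blue (middle) lid sits visibly proud at (262, 220). The phone is at (378, 308), the driver at (150, 305) and the spool at (289, 148), all clear of the rack. I'll start moving to the left tab.

Call:
step_arm(rows=[[0.038, -0.041, -0.005, 0, 0, 7.4], [0.038, -0.041, -0.005, 0, 0, 7.4], [0.038, -0.041, -0.005, 0, 0, 7.4], [0.038, -0.041, -0.005, 0, 0, 0], [0.038, -0.041, -0.005, 0, 0, 0], [0.038, -0.041, -0.005, 0, 0, 0], [0.038, -0.041, -0.005, 0, 0, 0], [0.038, -0.041, -0.005, 0, 0, 0], [0.038, -0.041, -0.005, 0, 0, 0], [0, 0, 0, 0, 0, 0], [0, 0, 0, 0, 0, 0]], jaw=0.06, squeeze=25)

```text
time: 2.88
position: [0.5529, 0.2192, 0.3595]
tool_rot: [-0.021, 1.0, 0.0, -0.001]
ft_force: [0.1, -0.5, 0.9]
grip_width: 0.06
grip_force: 0.0
```

```bash
python3 - <<'E'
from h import *
o,c,P=snap('wrist'); cv2.imwrite('pics/c.png',c['pixels'])
print(o['position'],R.from_quat(o['tool_rot']).as_matrix().round(3).tolist(),o['q'].round(2),o['ft_force'].round(2))
z=P[...,2]; ok=(c['depth']>0)&(P[...,0]>.5)&(P[...,0]<.65)
k,lab,st,ce=cv2.connectedComponentsWithStats((ok&(z>.144)&(z<.16)).astype(np.uint8))
for i in range(1,k):
    if st[i,4]>60:
        q=P[lab==i]; print('tab',st[i],np.round((q.max(0)+q.min(0))/2,4),np.round(np.percentile(q,[2,98],axis=0),4).tolist())
E
```

```text
[0.55289381 0.2191555  0.35952632] [[-0.999, -0.042, -0.001], [-0.042, 0.999, 0.0], [0.001, 0.0, -1.0]] [ 0.19  0.54  1.56  0.    1.05 -1.42] [ 0.12 -0.49  0.93]
tab [248 240  54  17 829] [0.5536 0.2175 0.1478] [[0.5496, 0.2035, 0.1446], [0.5575, 0.2314, 0.1508]]
```

View pics/c.png

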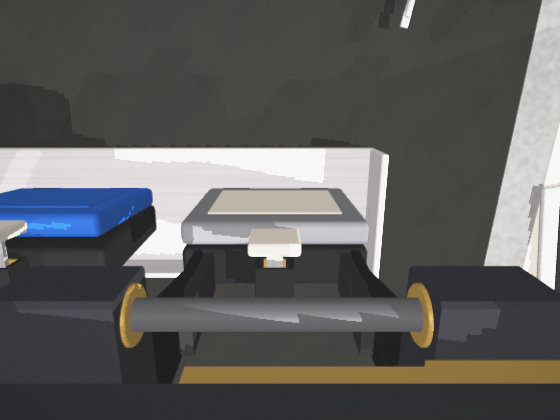

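The wrist view shows the white tab of the grey lid at (275, 242), centred between the fingers, with the catch housing behind it at (275, 275).

Call:
step_arm(rows=[[0.001, -0.002, -0.015, 0, 0, 0], [0, 0, -0.018, 0, 0, 0], [0, 0, -0.017, 0, 0, 0], [0, 0, 0, 0, 0, 0], [0, 0, 0, 0, 0, 0]])

```text
time: 3.55
position: [0.5543, 0.2175, 0.3098]
tool_rot: [-0.022, 1.0, 0.0, 0.0]
ft_force: [0.5, 0.1, -0.4]
grip_width: 0.0601
grip_force: 0.0
```

Call:
step_arm(rows=[[0, 0, 0, 0, 0, 0], [0, 0, 0, 0, 0, 0], [0, 0, 0, 0, 0, 0], [0, 0, 0, 0, 0, 0], [0, 0, 0, 0, 0, 0], [0, 0, 0, 0, 0, 0]], jaw=0.02)

```text
time: 4.3
position: [0.5542, 0.2177, 0.31]
tool_rot: [-0.021, 1.0, 0.001, 0.0]
ft_force: [0.2, 4.1, 1.1]
grip_width: 0.0293
grip_force: 25.0
```

Call:
step_arm(rows=[[-0.003, 0, 0, 0, 0, 0], [-0.004, 0, 0, 0, 0, 0], [-0.004, 0, 0, 0, 0, 0], [0, 0, 0, 0, 0, 0], [0, 0, 0, 0, 0, 0], [0, 0, 0, 0, 0, 0]])

```text
time: 5.05
position: [0.5463, 0.2174, 0.3096]
tool_rot: [-0.021, 1.0, 0.001, 0.005]
ft_force: [9.3, 4.0, -8.0]
grip_width: 0.0294
grip_force: 25.0
```

```bash
cat > tab.py <<'E'
from h import *
import sys
y0=float(sys.argv[1])
o=get_obs(); print(o['position'].round(4),o['ft_force'].round(2),o['grip_width'].round(4),o['grip_force'])
for n in ('top','scene','wrist'):
    o,c,P=snap(n); z=P[...,2]
    m=(c['depth']>0)&(P[...,0]>.52)&(P[...,0]<.577)&(abs(P[...,1]-y0)<.07)
    t=m&(z>.145)&(z<.153)&(abs(P[...,1]-y0)<.013); e=m&(z>.112)&(z<.125)&(abs(P[...,1]-y0)>.025)&(abs(P[...,1]-y0)<.055)
    s=.042*(P[...,1]-y0)
    for l,k in (('tab',t),('lidedge',e)):
        if k.sum()>5: print(n,l,k.sum(),np.percentile((P[...,0]+s)[k],[3,50,97]).round(4))
E
python3 tab.py .217
```

```text
Traceback (most recent call last):
  File "tab.py", line 4, in <module>
    o=get_obs(); print(o['position'].round(4),o['ft_force'].round(2),o['grip_width'].round(4),o['grip_force'])
                                                                     ^^^^^^^^^^^^^^^^^^^^^
AttributeError: 'float' object has no attribute 'round'
```

Call:
step_arm(rows=[[-0.002, 0, 0, 0, 0, 0], [-0.0015, 0, 0, 0, 0, 0], [0, 0, 0, 0, 0, 0], [0, 0, 0, 0, 0, 0]])

```text
time: 5.55
position: [0.5435, 0.2173, 0.3093]
tool_rot: [-0.021, 1.0, 0.001, 0.006]
ft_force: [10.9, 3.7, -11.5]
grip_width: 0.0296
grip_force: 25.0
```

```bash
sed -i "s/o\['grip_width'\].round(4)/o['grip_width']/" tab.py; python3 tab.py .217
```

```text
[0.5435 0.2173 0.3093] [ 10.93   3.71 -11.52] 0.02962190846948181 25.00030122231692
scene lidedge 60 [0.5435 0.5557 0.5745]
wrist tab 1079 [0.5412 0.5437 0.5476]
wrist lidedge 2530 [0.5397 0.5426 0.5521]
```

Call:
step_arm(rows=[[-0.0015, 0, 0, 0, 0, 0], [-0.001, 0, 0, 0, 0, 0], [0, 0, 0, 0, 0, 0], [0, 0, 0, 0, 0, 0]])

```text
time: 6.2
position: [0.5414, 0.2172, 0.3092]
tool_rot: [-0.021, 1.0, 0.001, 0.007]
ft_force: [11.8, 3.7, -14.6]
grip_width: 0.0293
grip_force: 25.0
```

```bash
python3 tab.py .217
```

```text
[0.5414 0.2172 0.3092] [ 11.82   3.68 -14.61] 0.029346561864408396 25.000487419310957
scene lidedge 61 [0.5425 0.5541 0.5746]
wrist tab 1054 [0.5394 0.5419 0.5457]
wrist lidedge 2395 [0.5383 0.5411 0.5507]
```

The grey tab has moved about 11 mm and pulls back with about 11.8 N, so it is caught. I'll return it and release.

Call:
step_arm(rows=[[0.006, 0, 0, 0, 0, 0], [0.006, 0, 0, 0, 0, 0], [0.005, 0, 0, 0, 0, 0], [0, 0, 0, 0, 0, 0]])

```text
time: 6.85
position: [0.5539, 0.2177, 0.3102]
tool_rot: [-0.021, 1.0, 0.001, -0.001]
ft_force: [-1.8, 5.1, 3.5]
grip_width: 0.0298
grip_force: 25.0
```

Call:
step_arm(rows=[[0, 0, 0, 0, 0, 0], [0, 0, 0, 0, 0, 0], [0, 0, 0, 0, 0, 0], [0, 0, 0.03, 0, 0, 0], [0, 0, 0.03, 0, 0, 0], [0, -0.056, 0, 0, 0, 0], [0, -0.056, 0, 0, 0, 0], [0.001, -0.057, 0, 0, 0, 0], [0, 0, 0, 0, 0, 0], [0, 0, 0, 0, 0, 0]], jaw=0.06)

```text
time: 8.1
position: [0.5551, 0.048, 0.3696]
tool_rot: [-0.021, 1.0, 0.0, -0.0]
ft_force: [-0.4, 0.5, 0.0]
grip_width: 0.0601
grip_force: 0.0
```

```bash
python3 tab.py .047; python3 - <<'E'
from h import *
o,c,P=snap('wrist')
z=P[...,2]; ok=(c['depth']>0)&(P[...,0]>.5)&(P[...,0]<.65)
k,lab,st,ce=cv2.connectedComponentsWithStats((ok&(z>.144)&(z<.16)).astype(np.uint8))
for i in range(1,k):
    if st[i,4]>60:
        q=P[lab==i]; print('tab',st[i],np.round(np.percentile(q,[2,98],axis=0),4).tolist())
E
```

```text
[0.5551 0.048  0.3696] [-0.37  0.54  0.04] 0.060075509375037646 0.0
top lidedge 7 [0.5529 0.5533 0.5535]
scene tab 15 [0.5529 0.5562 0.5599]
scene lidedge 79 [0.5508 0.5611 0.5772]
wrist tab 627 [0.5506 0.5538 0.558 ]
wrist lidedge 3231 [0.5487 0.5584 0.5761]
tab [249 231  51  16 737] [[0.5503, 0.0335, 0.1445], [0.5583, 0.0614, 0.1503]]
tab [  0 242  17  15 220] [[0.5638, -0.1136, 0.1444], [0.5712, -0.1067, 0.1507]]
tab [531 242  29  16 399] [[0.5503, 0.202, 0.1442], [0.5577, 0.2154, 0.1507]]
```

Call:
step_arm(rows=[[-0.001, 0, -0.02, 0, 0, 0], [0, 0, -0.02, 0, 0, 0], [0, 0, -0.02, 0, 0, 0], [0, 0, 0, 0, 0, 0], [0, 0, 0, 0, 0, 0]])

```text
time: 8.93
position: [0.5545, 0.0488, 0.3103]
tool_rot: [-0.022, 1.0, -0.0, 0.0]
ft_force: [0.0, -0.1, 0.1]
grip_width: 0.0599
grip_force: 0.0
```

Call:
step_arm(rows=[[0, 0, 0, 0, 0, 0], [0, 0, 0, 0, 0, 0], [0, 0, 0, 0, 0, 0], [0, 0, 0, 0, 0, 0], [0, 0, 0, 0, 0, 0]], jaw=0.02)

```text
time: 9.55
position: [0.5543, 0.048, 0.31]
tool_rot: [-0.021, 1.0, -0.0, 0.0]
ft_force: [-0.5, -1.1, 0.8]
grip_width: 0.0293
grip_force: 25.0
```

Call:
step_arm(rows=[[-0.004, 0, 0, 0, 0, 0], [-0.005, 0, 0, 0, 0, 0], [-0.004, 0, 0, 0, 0, 0], [0, 0, 0, 0, 0, 0], [0, 0, 0, 0, 0, 0], [0, 0, 0, 0, 0, 0]])

```text
time: 10.3
position: [0.5417, 0.0476, 0.3083]
tool_rot: [-0.021, 1.0, -0.001, 0.001]
ft_force: [4.8, -3.3, -12.2]
grip_width: 0.0294
grip_force: 25.0
```

```bash
python3 tab.py .047
```

```text
[0.5417 0.0476 0.3083] [  4.84  -3.27 -12.16] 0.02942466379951732 24.999920075351838
scene lidedge 76 [0.542  0.5526 0.5758]
wrist tab 944 [0.538  0.541  0.5445]
wrist lidedge 1802 [0.5389 0.5412 0.5507]
```

The blue tab followed freely for about 12.5 mm at 4.8 N, so this is the uncaught one. I'll return it, release and go on to the right tab.

Call:
step_arm(rows=[[0.004, 0, 0, 0, 0, 0], [0.005, 0, 0, 0, 0, 0], [0.004, 0, 0, 0, 0, 0], [0, 0, 0, 0, 0, 0]])

```text
time: 10.95
position: [0.5542, 0.0481, 0.3103]
tool_rot: [-0.021, 1.0, -0.0, -0.0]
ft_force: [-2.2, -4.8, 3.0]
grip_width: 0.0298
grip_force: 25.0
```

Call:
step_arm(rows=[[0, 0, 0, 0, 0, 0], [0, 0, 0, 0, 0, 0], [0, 0, 0, 0, 0, 0], [0, 0, 0.03, 0, 0, 0], [0, 0, 0.03, 0, 0, 0], [0.005, -0.056, 0, 0, 0, 0], [0.005, -0.056, 0, 0, 0, 0], [0.004, -0.057, 0, 0, 0, 0], [0, 0, 0, 0, 0, 0], [0, 0, 0, 0, 0, 0]], jaw=0.06)

```text
time: 12.2
position: [0.5679, -0.1205, 0.3694]
tool_rot: [-0.021, 1.0, 0.001, -0.0]
ft_force: [-0.3, 0.7, 0.1]
grip_width: 0.0598
grip_force: 0.0
```

```bash
python3 tab.py -.121; python3 - <<'E'
from h import *
o,c,P=snap('wrist')
z=P[...,2]; ok=(c['depth']>0)&(P[...,0]>.5)&(P[...,0]<.65)
k,lab,st,ce=cv2.connectedComponentsWithStats((ok&(z>.144)&(z<.16)).astype(np.uint8))
for i in range(1,k):
    if st[i,4]>60:
        q=P[lab==i]; print('tab',st[i],np.round(np.percentile(q,[2,98],axis=0),4).tolist())
E
```

```text
[ 0.5679 -0.1205  0.3694] [-0.31  0.75  0.08] 0.05979414112227755 0.0
scene tab 23 [0.5662 0.5702 0.5735]
scene lidedge 75 [0.5635 0.5704 0.5768]
wrist tab 647 [0.5644 0.5674 0.5717]
wrist lidedge 2353 [0.5608 0.5669 0.5783]
tab [533 224  27  15 362] [[0.5514, 0.032, 0.1442], [0.5592, 0.0439, 0.1502]]
tab [247 233  51  16 775] [[0.5641, -0.1362, 0.1444], [0.5725, -0.1081, 0.1508]]
```

Caught or not, I'll pull this one with the same total command as the left tab (17 mm), but in two stages in case it yields freely.

Call:
step_arm(rows=[[0, -0.001, -0.02, 0, 0, 0], [0, 0, -0.02, 0, 0, 0], [0, 0, -0.02, 0, 0, 0], [0, 0, 0, 0, 0, 0], [0, 0, 0, 0, 0, 0]])

```text
time: 13.02
position: [0.5686, -0.1212, 0.3104]
tool_rot: [-0.022, 1.0, -0.0, 0.0]
ft_force: [-0.2, -0.9, 0.3]
grip_width: 0.0599
grip_force: 0.0
```

Call:
step_arm(rows=[[0, 0, 0, 0, 0, 0], [0, 0, 0, 0, 0, 0], [0, 0, 0, 0, 0, 0], [0, 0, 0, 0, 0, 0], [0, 0, 0, 0, 0, 0]], jaw=0.02)

```text
time: 13.65
position: [0.5682, -0.1217, 0.3099]
tool_rot: [-0.021, 1.0, 0.0, 0.0]
ft_force: [-0.3, 0.8, 2.3]
grip_width: 0.0298
grip_force: 25.0
```

Call:
step_arm(rows=[[-0.004, 0, 0, 0, 0, 0], [-0.005, 0, 0, 0, 0, 0], [-0.004, 0, 0, 0, 0, 0], [0, 0, 0, 0, 0, 0], [0, 0, 0, 0, 0, 0]])

```text
time: 14.28
position: [0.5578, -0.122, 0.3093]
tool_rot: [-0.021, 1.0, -0.001, 0.005]
ft_force: [9.9, 1.0, -8.7]
grip_width: 0.0294
grip_force: 25.0
```

Call:
step_arm(rows=[[-0.002, 0, 0, 0, 0, 0], [-0.002, 0, 0, 0, 0, 0], [0, 0, 0, 0, 0, 0], [0, 0, 0, 0, 0, 0]])

```text
time: 14.78
position: [0.5544, -0.122, 0.309]
tool_rot: [-0.02, 1.0, -0.001, 0.006]
ft_force: [13.1, 2.2, -13.2]
grip_width: 0.0294
grip_force: 25.0
```

```bash
python3 tab.py -.121
```

```text
[ 0.5544 -0.122   0.309 ] [ 13.14   2.21 -13.25] 0.02942411240951156 24.997354068327695
scene tab 16 [0.5536 0.5602 0.5647]
scene lidedge 96 [0.5547 0.5649 0.5692]
wrist tab 974 [0.5522 0.5548 0.5584]
wrist lidedge 2169 [0.5519 0.5544 0.5641]
```

The orange tab has moved about 12 mm and pulls back with 13 N, so it is caught. I'll return it and release, then go above the middle case, turned 90° for the squeeze.

Call:
step_arm(rows=[[0.006, 0, 0, 0, 0, 0], [0.006, 0, 0, 0, 0, 0], [0.005, 0, 0, 0, 0, 0], [0, 0, 0, 0, 0, 0]])

```text
time: 15.42
position: [0.5676, -0.1218, 0.3102]
tool_rot: [-0.022, 1.0, -0.0, -0.001]
ft_force: [-1.1, 1.1, 4.4]
grip_width: 0.0299
grip_force: 25.0
```

Call:
step_arm(rows=[[0, 0, 0, 0, 0, 0], [0, 0, 0, 0, 0, 0], [0, 0, 0, 0, 0, 0], [0, 0, 0.03, 0, 0, 0], [0, 0, 0.04, 0, 0, 0]], jaw=0.06)

```text
time: 16.05
position: [0.5678, -0.1218, 0.3791]
tool_rot: [-0.021, 1.0, 0.001, -0.002]
ft_force: [0.1, -0.8, 0.3]
grip_width: 0.0594
grip_force: 0.0
```

Call:
step_arm(rows=[[0, 0.019, 0, 0, 0, -10], [0.001, 0.019, 0, 0, 0, -10], [0.001, 0.019, 0, 0, 0, -10], [0.001, 0.019, 0, 0, 0, -10], [0.001, 0.019, 0, 0, 0, -10], [0.001, 0.019, 0, 0, 0, -10], [0.001, 0.018, 0, 0, 0, -10], [0.001, 0.018, 0, 0, 0, -10], [0.001, 0.019, 0, 0, 0, -10], [0, 0, 0, 0, 0, 0], [0, 0, 0, 0, 0, 0]], jaw=0.087)

```text
time: 17.42
position: [0.5762, 0.0468, 0.3796]
tool_rot: [0.691, 0.723, -0.0, 0.0]
ft_force: [-0.1, 0.3, -0.0]
grip_width: 0.087
grip_force: 0.0
```

```bash
python3 - <<'E'
from h import *
o,c,P=snap('wrist'); cv2.imwrite('pics/d.png',c['pixels'])
Rm=R.from_quat(o['tool_rot']).as_matrix(); print(o['position'].round(4),Rm[:,1].round(3),o['q'].round(2),o['ft_force'].round(2),o['grip_width'])
for n in ('wrist','top','scene'):
    if n!='wrist': o,c,P=snap(n)
    z=P[...,2]; m=(c['depth']>0)&(P[...,0]>.52)&(P[...,0]<.63)&(P[...,1]>-.015)&(P[...,1]<.11)
    X=P[...,0]+.043*(P[...,1]-.0475)
    for a,b in ((.145,.153),(.135,.144),(.11,.126)):
        k=m&(z>a)&(z<b)
        if k.sum()>8: print(n,a,k.sum(),np.percentile(X[k],[2,98]).round(4),np.percentile(P[...,1][k],[2,98]).round(4),np.median(z[k]).round(4))
E
```

```text
[0.5762 0.0468 0.3796] [ 0.999  0.045 -0.   ] [-0.11  0.49  1.58 -0.    1.07 -0.16] [-0.12  0.28 -0.02] 0.08697689195881982
wrist 0.145 625 [0.5513 0.559 ] [0.0338 0.0621] 0.1489
wrist 0.135 1314 [0.5566 0.5957] [0.0376 0.0621] 0.1408
wrist 0.11 8059 [0.5502 0.5961] [-0.0076  0.1067] 0.1214
top 0.11 77 [0.5536 0.597 ] [0.0083 0.1078] 0.1202
scene 0.145 21 [0.5524 0.5602] [0.0339 0.0607] 0.1483
scene 0.135 60 [0.5547 0.5965] [0.0336 0.0601] 0.14
scene 0.11 350 [0.5515 0.5986] [-0.0122  0.1039] 0.1198
```

View pics/d.png

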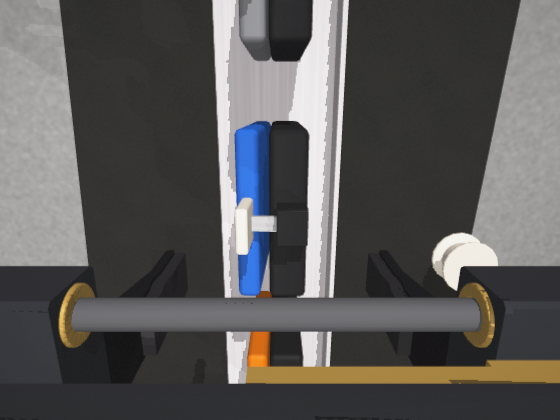

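The wrist view shows the blue lid and black shell at columns 236–308, between the open fingers at about 165 and 385. The tab is at (243, 226). I'll descend and straddle the case.

Call:
step_arm(rows=[[0, 0.001, -0.03, 0, 0, 0], [0, 0, -0.03, 0, 0, 0], [0, 0, -0.02, 0, 0, 0], [0, 0, -0.02, 0, 0, 0], [0, 0, 0, 0, 0, 0], [0, 0, 0, 0, 0, 0]], squeeze=25)

```text
time: 18.32
position: [0.5766, 0.0478, 0.2803]
tool_rot: [0.692, 0.722, 0.0, 0.0]
ft_force: [-0.3, -0.2, 0.1]
grip_width: 0.0868
grip_force: 0.0
```

Call:
step_arm(rows=[[0, 0, 0, 0, 0, 0], [0, 0, 0, 0, 0, 0], [0, 0, 0, 0, 0, 0], [0, 0, 0, 0, 0, 0]], jaw=0.046)

```text
time: 18.82
position: [0.5762, 0.0483, 0.2799]
tool_rot: [0.692, 0.722, -0.0, -0.0]
ft_force: [-4.2, -0.4, 4.1]
grip_width: 0.0548
grip_force: 2.8
```

Call:
step_arm(rows=[[0, 0, 0, 0, 0, 0], [0, 0, 0, 0, 0, 0], [0, 0, 0, 0, 0, 0], [0, 0, 0, 0, 0, 0]], jaw=0.036)

```text
time: 19.32
position: [0.5761, 0.0482, 0.2796]
tool_rot: [0.692, 0.722, -0.0, -0.0]
ft_force: [-3.6, 0.4, 1.8]
grip_width: 0.0416
grip_force: 25.0
```

Call:
step_arm(rows=[[0, 0, 0, 0, 0, 0], [0, 0, 0, 0, 0, 0], [0, 0, 0, 0, 0, 0], [0, 0, 0, 0, 0, 0], [0, 0, 0, 0, 0, 0], [0, 0, 0, 0, 0, 0], [0, 0, 0, 0, 0, 0], [0, 0, 0, 0, 0, 0], [0, 0, 0, 0, 0, 0], [0, 0, 0, 0, 0, 0]], squeeze=32)

```text
time: 20.58
position: [0.5761, 0.0483, 0.2796]
tool_rot: [0.692, 0.722, -0.0, -0.0]
ft_force: [-2.1, 0.2, -0.9]
grip_width: 0.0414
grip_force: 32.0
```

Call:
step_arm(rows=[[0, 0, 0, 0, 0, 0], [0, 0, 0, 0, 0, 0], [0, 0, 0, 0, 0, 0], [0, 0, 0, 0, 0, 0], [0, 0, 0.03, 0, 0, 0], [0, 0, 0.04, 0, 0, 0], [0, 0, 0.04, 0, 0, 0], [0, 0, 0, 0, 0, 0], [0, 0, 0, 0, 0, 0]], jaw=0.087)

```text
time: 21.7
position: [0.5759, 0.0482, 0.3894]
tool_rot: [0.692, 0.722, -0.0, -0.0]
ft_force: [0.3, 0.1, -0.7]
grip_width: 0.087
grip_force: 0.0
```

```bash
python3 - <<'E'
from h import *
for n in ('wrist','top','scene'):
    o,c,P=snap(n)
    if n=='wrist': cv2.imwrite('pics/e.png',c['pixels']); print(o['position'].round(4),o['ft_force'].round(2))
    z=P[...,2]; m=(c['depth']>0)&(P[...,0]>.52)&(P[...,0]<.63)&(P[...,1]>-.015)&(P[...,1]<.11)
    X=P[...,0]+.043*(P[...,1]-.0475)
    for a,b in ((.145,.153),(.135,.144),(.11,.126)):
        k=m&(z>a)&(z<b)
        if k.sum()>8: print(n,a,k.sum(),np.percentile(X[k],[2,98]).round(4))
E
```

```text
[0.5759 0.0482 0.3894] [ 0.33  0.09 -0.66]
wrist 0.145 573 [0.5575 0.5651]
wrist 0.135 1202 [0.5625 0.5958]
wrist 0.11 7441 [0.5546 0.5961]
top 0.11 70 [0.555  0.5973]
scene 0.145 23 [0.5583 0.5668]
scene 0.135 56 [0.5594 0.597 ]
scene 0.11 334 [0.5569 0.5985]
```

View pics/e.png

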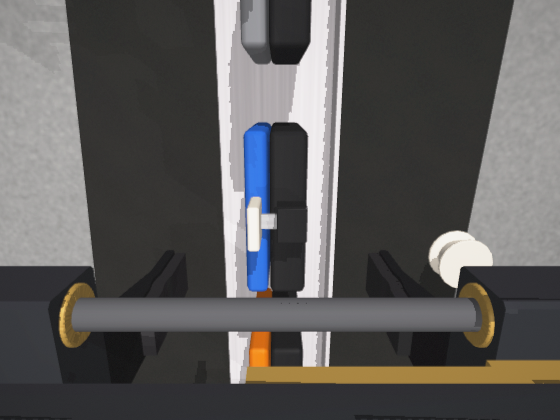

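The blue lid now sits flush against its shell, at columns 245–305, and its tab at (254, 222) is 6 mm further home. It has stayed there since the release, and the gripper is clear.

```bash
python3 -c "from rig import hand_in; print(hand_in())"
```

```text
the job is handed in; nothing more can be done
None
```

I pulled all three tabs 11–13 mm, left to right, and let each go; the middle (blue) case was the loose one, and I squeezed its lid shut, where it stayed, then handed the job in at about 22 s without going near the phone, screwdriver or spool.

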